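# Set the test fixture's drive level to the third click and start the output

## Robot

A 7-joint arm with a two-finger parallel gripper is mounted at the origin on a cart in front of the work surface, level with it; the furniture and walls round the work are solid. World frame = base frame: x ahead of the robot, y to its left, z up, the work surface at z = 0. Lengths are in m, angles in rad, forces in N, time in s.
With the tool pointing down it reaches from about 0.425 to 0.825 m from the base axis. Payload 3.6 kg.
Tool frame: the origin (TCP) lies between the finger pads; the fingertips stand 11 mm ahead of it and the grasp point (between the pads) lies 8 mm behind it (ctrl.tip_extent is the distance from the TCP to the fingertips, in m); z points along the fingers, y is the line along which they close (so a half turn about z gives the same grasp; the last joint's range is limited). The gripper opens to 93 mm and grips with 3 to 60 N. Pads are 15 mm wide; open, the fingers measure 128 mm over their backs; the gripper's body (75 mm by 188 mm) begins 65 mm behind the grasp point.
Start: joints at [-1.192, 0.615, -0.013, 1.423, 0.008, 1.103, -0.04], TCP at [0.256, 0.597, 0.199] pointing down, gripper open.
Joint ranges: [-3.12, 3.12], [-0.3, 2.06], [-1.34, 1.32], [0.26, 2.42], [-1.36, 4.5], [0.01, 1.98], [-2.84, 2.84]. Speed limits (rad/s): [2.79, 2.79, 3.14, 3.14, 3.14, 3.14, 3.14].

## Interface

Orientations are given as a rotation vector (axis times angle).
In Python, from rig import ctrl, cams, workorder, models gives the robot as it stands.
- The arm moves only by the tool step_arm, never from a script. Its arguments are lists of equal length, an entry for each row: "offset": the shift along the tool's x, y, z in units of 40 mm (1.0 is 40 mm), a list of three; "turn": the turn, a rotation vector about the tool's x, y, z in units of 5 degrees (1.0 is 5 degrees), a list of three. A call has 1 to 12 rows; each row is the pose to reach, as a shift and turn from the pose commanded when the call began, along the tool's axes at that moment; what a row does not reach only later rows make up. A row lasts 1/12 s, in which the tool goes at most 41.7 mm and 7.16 degrees, less where a joint would pass 70% of its speed; a pose out of reach is approached as far as the arm can. A call with a gripper value outside its range is refused whole. "claw" is the opening, from 0 (shut) to 1 (fully open), set as the call begins (left out, the last holds). The fingers move at their own pace and stop on an object; "force" is the grip in N (left out, the last holds). Time passes only in rows, so rows that repeat a pose let the fingers close. It gives the time, the measured TCP pose, the force, the opening and the grip force at its end, in the units of the state.
- ctrl.state(): the state, without advancing time (a new reading comes with each control period).
- cams.snapshot(name): name is "scene" or "top" or "wrist"; returns a dict with "image" (400x640x3 uint8, red, green, blue), "mtx" (3x3 intrinsics, pixels), "R" (3x3) and "t" (3): a world point X has camera coordinates R X + t. Camera axes: x right, y down, z forward; pixel columns grow to the right and rows downward; lengths in m; the calibration is good to about 2 mm. A picture is of the moment at which its call begins. There is no depth.
- workorder.close_job(): hands the job in; it is judged then, once.
Trained networks look in a picture, given as the dict that the camera call returned (one of the last four; its "shot" number tells which), for a name from the list of things; names that differ only in an ending like _2 or _b are one class to them, and where a whole thing is asked for, a point or a joint stands for the part that bears it (a point fixed in the world has none). Each returns a list of dicts, best first, with "confidence" (0 to 1); they miss things now and then, are a little off and sometimes report something else, mostly with a low value. They report only what shows in the picture. A call takes as long as a camera call.
- models.boxes_of(picture, name): "box" ([centre column, centre row, width, height] in pixels, round what is visible of it).
The state is a dict: "clock": time; "q": joint angles; "joint_velocities": joint speeds; "joint_torque": joint torques, N m; "eef_pos": TCP position; "tcp_rot": TCP orientation; "wrist_force": force on the tool from outside, world axes, zero at the start; "torque": the same for the moment, N m; "opening": finger opening in m; "grasp_force": force on a finger pad.
Only numpy, scipy, OpenCV 4.12 (cv2) and the standard library are available. Lean on these libraries where they do the work, as an engineer would, in place of code of your own. Each camera call takes 0.05 s, during which the arm holds its last target. There are 200 camera calls.

## Task

An LED driver board lies in the test fixture, ready for its low-level check. With a fingertip push the drive-level lever all the way left against its stop, then push it to the right through exactly three clicks and leave it in that third notch - it must never run past it, or the board is overdriven - and only then press the round output key right down and let it spring back. Only push and press: do not pinch the lever, leave the board seated in its nest and the tools beside the fixture where they lie, and finish clear of everything.

Things in the scene. Friction and masses are not known exactly. Their poses are not given: they have to be found in the camera images.
- test_fixture: grey test fixture, 220 x 260 mm, fixed to the bench. Origin: centre of its underside; x points to its rear, y to its left as seen from the robot, z up. Front: dark control panel sloping 13.7 deg up to the rear, 31 mm high at x=-103 mm, 49 mm at x=-30 mm. Behind it a flat deck (z=50 mm) with the board nest, whose guides reach z=60 mm.
- level_lever (a joint): travel of the drive-level lever from its left stop, m, growing to the right (fixture -y). Notches every 12 mm: 0 (stop), 0.012, 0.024, 0.036 (third click) .. 0.072. A spring detent: leaving a notch takes about 5 N, falling to 0 at the crest halfway (6 mm), then the lever snaps on into the next notch by itself. The stop holds firm. It starts in notch 1 or 2, or balanced on the crest between them.
- lever_cap (a point): centre of the lever's black cap, 17 mm (x) by 12 mm (y, over the rubber side pads) by 26 mm tall, on a blade in a slot along fixture y; it leans 13.7 deg to the robot with the panel's normal. In the fixture frame the centre is at x=-74 mm, y=80 mm - travel, z=64 mm; the cap reaches from z=51 to 76 mm and is clear of the panel by 12 mm. Push on its left or right side.
- output_key (a joint): how far the output key is pressed, m: 0 up, 0.005 right down (about 5 N, 1.5 N to start); it counts as pressed beyond 0.0035 and springs back when let go. It moves along the panel's normal.
- output_key_top (a point): centre of the top face of the round output key, 24 mm across, standing 14 mm out of the panel, 10 mm out of its aluminium collar (32 mm across), at the right of the panel. In the fixture frame it is at x=-71 mm, y=-85 mm, z=53 mm; the top face is square to the panel's normal.
- led_panel: green LED driver board, 88 x 172 mm, parts up to 16 mm high, lying loose in the nest on the fixture's deck, long side along fixture y, top of its parts at z=69 mm. Origin: centre of its underside. To be left alone.
- flush_cutters: cutters lying loose on the bench to the left of the fixture, 123 x 39 mm, 11 mm high, long axis x. Origin: centre of the underside. To be left alone.
- screwdriver: screwdriver lying loose on the bench to the right of the fixture, 155 x 18 mm, 18 mm high, long axis x. Origin: centre of the underside. To be left alone.

How it is judged:
On the way, in this order (a step that is already met when the one before it is completed fails the run):
1. the lever is pushed left against its stop (value of joint level_lever below 0.002 m), for 0.1 s.
2. the lever rests in the third notch from the stop (value of joint level_lever between 0.0335 and 0.0385 m and velocity of joint level_lever between -0.01 and 0.01 m/s), for 0.3 s.
3. the output key is pressed down (value of joint output_key above 0.0035 m and value of joint level_lever between 0.0335 and 0.0385 m), for 0.05 s.
At the end, for the whole second after the job is handed in: the lever rests in the third notch (36 mm from its stop, within 2.5 mm), the output key is back up (less than 1 mm down), the board is within 6 mm of where it lay in its nest, and the cutters and the screwdriver are within 15 mm of where they lay (value of joint level_lever between 0.0335 and 0.0385 m and value of joint output_key below 0.001 m and distance of led_panel from where it was at the start of the episode below 0.006 m and distance of each of flush_cutters, screwdriver from where it was at the start of the episode below 0.015 m); the robot touches nothing.
It fails at once if the lever is pushed past the third notch (value of joint level_lever above 0.042 m).
It fails at once if the output key is pressed while the lever is not in the third notch (value of joint output_key above 0.002 m and (value of joint level_lever below 0.033 m or value of joint level_lever above 0.039 m)).
It fails at once if the lever is pinched: both its sides are pressed at once (contact force between the fingers and level_lever_c1 above 1 N and contact force between the fingers and level_lever_c2 above 1 N).
It fails at once if the board is lifted or shoved out of its nest (distance of led_panel from where it was at the start of the episode above 0.006 m).
It fails at once if the cutters or the screwdriver are lifted or knocked away (distance of any of flush_cutters, screwdriver from where it was at the start of the episode above 0.015 m).
It also fails if it takes over 58 s, if anything falls off the work surface, if the arm or the gripper's body presses on something with over 40 N, if the wrist force passes 120 N, or if a joint passes its speed limit or range.

## Working session

There is one attempt and no reset: what is moved stays moved. The work goes in short steps, Python scripts to look and compute and a tool call to move; the robot and the scene stay as the last step left them, time stands still between calls to the robot, and variables do not carry over. Pictures are saved under pics/ and viewed, at most 10 in all, crops included, and the job is handed in when it is done.

Besides the shell and the picture viewer there is one more tool, called after "Call:" as name(argument=value, ...) on one line, values as JSON. step_arm: Moves the arm, as the interface text tells. Its arguments: {"type":"object","properties":{"offset":{"type":"array"},"turn":{"type":"array"},"claw":{"type":"number"},"force":{"type":"number"}},"required":["offset","turn"]}

```bash
mkdir -p pics; ls
cat > h.py <<'E'
import numpy as np, cv2
from rig import ctrl, cams, workorder, models
from scipy.spatial.transform import Rotation as Ro
def ray(p,u,v):
    d=p["R"].T@np.linalg.solve(p["mtx"],[u,v,1.]); c=-p["R"].T@p["t"]; return c,d
def onz(p,u,v,z):
    c,d=ray(p,u,v); return c+d*(z-c[2])/d[2]
def proj(p,X):
    q=p["mtx"]@(p["R"]@np.asarray(X,float)+p["t"]); return q[:2]/q[2]
def save(p,n,crop=None,f=1):
    im=p["image"][:,:,::-1]
    if crop: im=im[crop[1]:crop[3],crop[0]:crop[2]]
    cv2.imwrite("pics/"+n,cv2.resize(im,None,fx=f,fy=f,interpolation=cv2.INTER_CUBIC))
E
python3 - <<'E'
from h import *
s=ctrl.state(); print({k:np.round(v,3) for k,v in s.items()}, ctrl.tip_extent)
for n in("top","scene"):
    p=cams.snapshot(n); save(p,n+"0.png"); print(n,-p["R"].T@p["t"])
    for k,z in(("test_fixture",.05),("lever_cap",.064),("output_key_top",.053),("led_panel",.06),("flush_cutters",.01),("screwdriver",.01)):
        for b in models.boxes_of(p,k)[:2]: print(k,np.round(b["confidence"],2),np.round(b["box"],1),np.round(onz(p,*b["box"][:2],z),3))
E
```

```text
pics
{'clock': np.float64(0.0), 'q': array([-1.193,  0.616, -0.013,  1.425,  0.008,  1.103, -0.04 ]), 'joint_velocities': array([-0.001, -0.   ,  0.   , -0.   ,  0.001, -0.   , -0.   ]), 'joint_torque': array([-0.0000e+00, -4.5893e+01,  2.0900e-01, -1.6575e+01, -6.1000e-02,
        2.0000e-02,  0.0000e+00]), 'eef_pos': array([0.256, 0.597, 0.198]), 'tcp_rot': array([-0.631, -3.077,  0.004]), 'wrist_force': array([-0.367, -0.533, -0.148]), 'torque': array([0.005, 0.068, 0.008]), 'grasp_force': np.float64(0.0), 'opening': np.float64(0.093)} 0.011
top [0.46871373 0.07656116 1.19306682]
test_fixture 0.88 [363.6 206.1 121.8 111.5] [ 0.562 -0.026  0.05 ]
lever_cap 0.55 [329.2 233.8   8.4   7.8] [0.5   0.055 0.064]
output_key_top 0.63 [395.6 247.3  11.5  11.4] [ 0.466 -0.095  0.053]
led_panel 0.65 [369.4 188.8  79.3  50.1] [ 0.6  -0.04  0.06]
led_panel 0.29 [428.9 210.8   9.3  60.8] [ 0.546 -0.173  0.06 ]
flush_cutters 0.95 [293.6 181.6  11.3  50.8] [0.629 0.135 0.01 ]
flush_cutters 0.63 [362.5 208.  121.7 107. ] [ 0.561 -0.027  0.01 ]
screwdriver 0.59 [427.  218.2  11.7  44.6] [ 0.532 -0.179  0.01 ]
scene [ 0.10193307 -0.26757511  0.66888057]
test_fixture 0.96 [370.2 250.7 187.3 163.6] [ 0.528 -0.057  0.05 ]
lever_cap 0.47 [309.6 224.8  11.1  12.6] [0.503 0.055 0.064]
output_key_top 0.64 [374.  283.8  14.8  18.4] [ 0.474 -0.098  0.053]
led_panel 0.78 [386.7 218.9 105.4  75. ] [ 0.6   -0.046  0.06 ]
flush_cutters 0.76 [317.9 185.3  39.6  26.6] [0.635 0.136 0.01 ]
screwdriver 0.68 [437.1 290.4  56.4  59.8] [ 0.552 -0.18   0.01 ]
```

Run:
```python
import cv2
a=cv2.imread("pics/top0.png")[130:290,260:460]; b=cv2.imread("pics/scene0.png")[150:350,250:490]
cv2.imwrite("pics/c0.png",cv2.resize(a,(750,600),interpolation=3))
cv2.imwrite("pics/c1.png",cv2.resize(b,(720,600),interpolation=3))
```

```text
(no output)
```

View pics/c0.png

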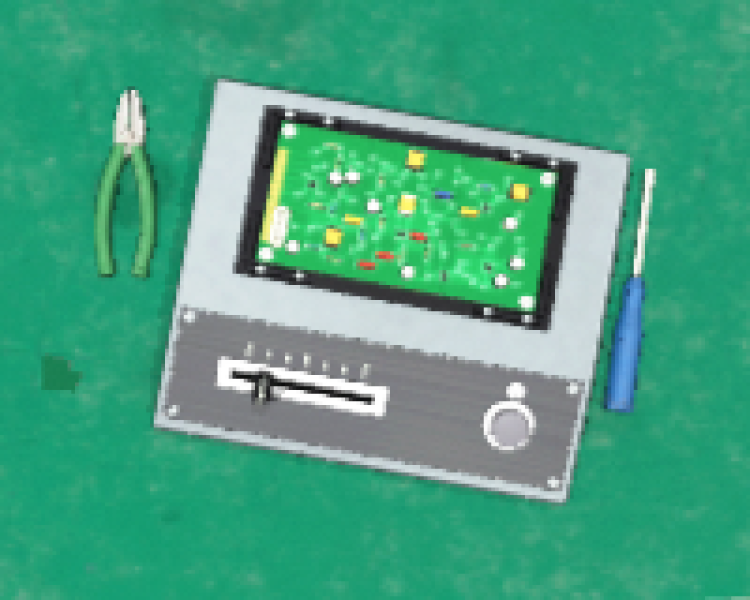

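View pics/c1.png

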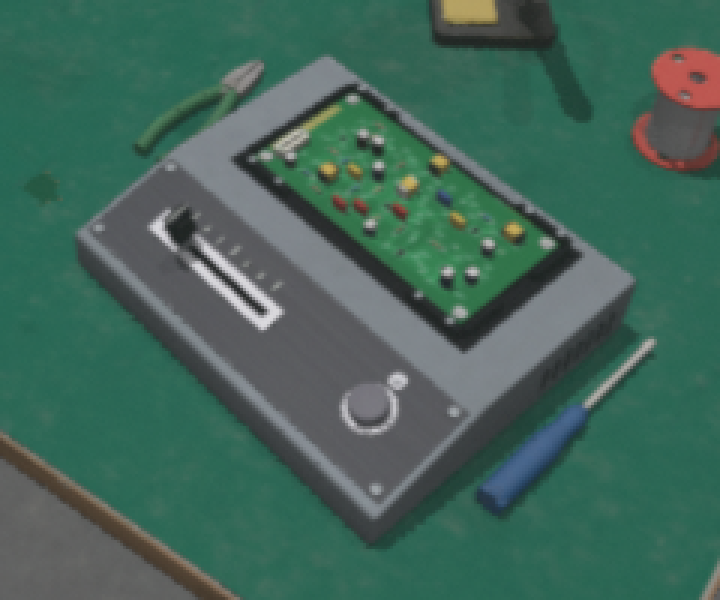

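The crops show the fixture yawed slightly clockwise. The cap is at about (262,385) in the top crop, between ticks 1 and 2, and the key is at (509,427). The cutters and screwdriver lie well to either side. Next I fit the fixture pose.

```bash
cat >> h.py <<'E'
def F2W(f,P):
    c,s=np.cos(f[2]),np.sin(f[2]); P=np.asarray(P,float)
    return np.array([f[0]+c*P[0]-s*P[1], f[1]+s*P[0]+c*P[1], P[2]])
def Rdes(f,k):  # tool z = -panel normal, k=0: tool y along fixture x ; sign k=+1/-1
    a=np.radians(13.7); Rz=Ro.from_euler('z',f[2]).as_matrix()
    z=Rz@np.array([np.sin(a),0,-np.cos(a)]); e=Rz@np.array([np.cos(a),0,np.sin(a)])
    y=k*e; return np.c_[np.cross(y,z),y,z]
E
python3 - <<'E'
from h import *
from scipy.optimize import least_squares
T=cams.snapshot("top");S=cams.snapshot("scene")
tc=lambda u,v:(260+u/3.75,130+v/3.75); sc=lambda u,v:(250+u/3,150+v/3)
obs=[(T,(110,130,50),tc(217,80)),(T,(110,-130,50),tc(628,155)),(T,(-71,-85,53),tc(511,427)),(T,(-71,-85,53),(395.6,247.3)),
(S,(110,130,50),sc(330,57)),(S,(110,-130,50),sc(633,283)),(S,(-71,-85,53),sc(369,402))]
r=lambda f:np.concatenate([proj(p,F2W(f,np.array(P)/1000))-uv for p,P,uv in obs])
s=least_squares(r,[.57,-.03,-.18],loss='soft_l1'); f=s.x
print(f,np.degrees(f[2]),np.round(r(f).reshape(-1,2),1))
np.save("f.npy",f)
for n in(T,S):
    b=models.boxes_of(n,"lever_cap")[0]["box"]
    w=onz(n,b[0],b[1],.064)-[f[0],f[1],0]; c,q=np.cos(f[2]),np.sin(f[2]); print("cap fix",c*w[0]+q*w[1],-q*w[0]+c*w[1])
st=ctrl.state(); R0=Ro.from_rotvec(st["tcp_rot"])
for k in(1,-1):
    R=Ro.from_matrix(Rdes(f,k)); print(k,np.degrees((R0.inv()*R).as_rotvec())/5)
print(R0.as_matrix().round(3))
E
```

```text
[ 0.55788775 -0.02824111 -0.21593789] -12.372330011761836 [[-0.  -0.4]
 [ 1.   0.2]
 [-0.2  1.3]
 [ 0.5 -2.1]
 [-1.4 -1. ]
 [ 1.8 -0.5]
 [-1.3  0.4]]Traceback (most recent call last):
  File "<stdin>", line 12, in <module>
IndexError: list index out of range
```

Run:
```python
from h import *
f=np.load("f.npy")
for n,uv in(("top",(260+262/3.75,130+382/3.75)),("scene",(250+180/3,150+225/3))):
    n=cams.snapshot(n)
    w=onz(n,*uv,.064)-[f[0],f[1],0]; c,q=np.cos(f[2]),np.sin(f[2]); print("cap fix",c*w[0]+q*w[1],-q*w[0]+c*w[1])
st=ctrl.state(); R0=Ro.from_rotvec(st["tcp_rot"])
for k in(1,-1):
    R=Ro.from_matrix(Rdes(f,k)); print(k,np.degrees((R0.inv()*R).as_rotvec())/5)
print(R0.as_matrix().round(3))
print(F2W(f,(-.074,.065,.064)),F2W(f,(-.071,-.085,.053)))
```

```text
cap fix -0.06947079969549182 0.06850776725913094
cap fix -0.07124277793844554 0.06883367807828036
1 [-2.28905808 -1.89329429 15.75595971]
-1 [  1.99313949  -2.40977437 -20.05602953]
[[-0.919  0.394 -0.   ]
 [ 0.394  0.919  0.   ]
 [ 0.     0.    -1.   ]]
[0.49953347 0.05110483 0.064     ] [ 0.47032425 -0.09605434  0.053     ]
```

```bash
cat >> h.py <<'E'
NV=np.array([-np.sin(np.radians(13.7)),0,np.cos(np.radians(13.7))])
def plan(P):  # P: TCP goal in fixture frame (m)
    f=np.load("f.npy"); st=ctrl.state(); R0=Ro.from_rotvec(st["tcp_rot"]); g=F2W(f,P)
    print("goal",g.round(4),"offset",(R0.inv().apply(g-st["eef_pos"])/.04).round(3),"turn",((R0.inv()*Ro.from_matrix(Rdes(f,1))).as_rotvec()*36/np.pi).round(3))
def where():
    f=np.load("f.npy"); st=ctrl.state(); c,q=np.cos(f[2]),np.sin(f[2]); w=st["eef_pos"]-[f[0],f[1],0]
    print("t",st["clock"],"tcp fix mm",np.round([1e3*(c*w[0]+q*w[1]),1e3*(-q*w[0]+c*w[1]),1e3*w[2]],1),"F",st["wrist_force"].round(2),"q",st["q"].round(2))
E
python3 -c "
from h import *
where(); plan(np.array([-.074,.040,.064])+.056*NV)"
```

```text
t 0.95 tcp fix mm [-429.   546.5  199.1] F [ 0.45 -0.39 -0.12] q [-1.19  0.61 -0.01  1.42  0.01  1.1  -0.04]
goal [0.4812 0.0295 0.1184] offset [-10.768 -10.834   2.016] turn [-2.289 -1.893 15.756]
```

Call:
step_arm(offset=[[-10.77, -10.83, 1.5], [-10.77, -10.83, 1.5], [-10.77, -10.83, 1.5], [-10.77, -10.83, 1.5], [-10.77, -10.83, 1.5], [-10.77, -10.83, 1.5], [-10.77, -10.83, 1.5], [-10.77, -10.83, 1.5], [-10.77, -10.83, 1.5], [-10.77, -10.83, 1.5], [-10.77, -10.83, 1.5], [-10.77, -10.83, 1.5]], turn=[[-2.29, -1.89, 15.76], [-2.29, -1.89, 15.76], [-2.29, -1.89, 15.76], [-2.29, -1.89, 15.76], [-2.29, -1.89, 15.76], [-2.29, -1.89, 15.76], [-2.29, -1.89, 15.76], [-2.29, -1.89, 15.76], [-2.29, -1.89, 15.76], [-2.29, -1.89, 15.76], [-2.29, -1.89, 15.76], [-2.29, -1.89, 15.76]], claw=0)

```text
clock: 1.95
eef_pos: [0.4395, 0.1345, 0.1501]
tcp_rot: [2.298, 1.845, 0.223]
wrist_force: [1.2, 0.6, -1.4]
opening: 0.0176
grasp_force: 0.0
```

```bash
python3 -c "
from h import *
where(); plan(np.array([-.074,.040,.064])+.056*NV)"
```

```text
t 1.95 tcp fix mm [-150.5  133.6  150.1] F [ 1.19  0.6  -1.41] q [-0.81  0.34  0.48  2.2  -0.05  0.43 -0.55]
goal [0.4812 0.0295 0.1184] offset [-2.339  1.352  1.145] turn [ 0.009 -0.006 -0.02 ]
```

Call:
step_arm(offset=[[-2.34, 1.35, 1.15], [-2.34, 1.35, 1.15], [-2.34, 1.35, 1.15], [-2.34, 1.35, 1.15], [-2.34, 1.35, 1.15], [-2.34, 1.35, 1.15]], turn=[[0, 0, 0], [0, 0, 0], [0, 0, 0], [0, 0, 0], [0, 0, 0], [0, 0, 0]])

```text
clock: 2.45
eef_pos: [0.4813, 0.0305, 0.1184]
tcp_rot: [2.297, 1.847, 0.223]
wrist_force: [-0.3, 0.7, 0.2]
opening: 0.0002
grasp_force: 0.0
```

Run:
```python
from h import *
where(); plan(np.array([-.074,.040,.064])+.006*NV)
p=cams.snapshot("wrist"); save(p,"w0.png"); T=cams.snapshot("top"); save(T,"t1.png",(270,180,430,280),5)
f=np.load("f.npy")
for n in("lever_cap","output_key_top"):
    for b in models.boxes_of(p,n)[:2]: print(n,b)
print(proj(p,F2W(f,(-.074,.068,.064))),proj(p,F2W(f,(-.071,-.085,.053))))
print(ctrl.state()["opening"])
```

```text
t 2.45 tcp fix mm [-87.4  41.  118.4] F [-0.25  0.71  0.18] q [-0.4   0.41  0.31  2.2  -0.13  0.33 -0.22]
goal [0.4928 0.027  0.0698] offset [-0.025  0.004  1.25 ] turn [-0.004 -0.008 -0.004]
lever_cap {'box': [322.4, 172.4, 23.9, 15.3], 'confidence': 0.56}
[317.47859262 168.21421608] [317.99534837 335.96717275]
0.00024129951360084967
```

View pics/w0.png

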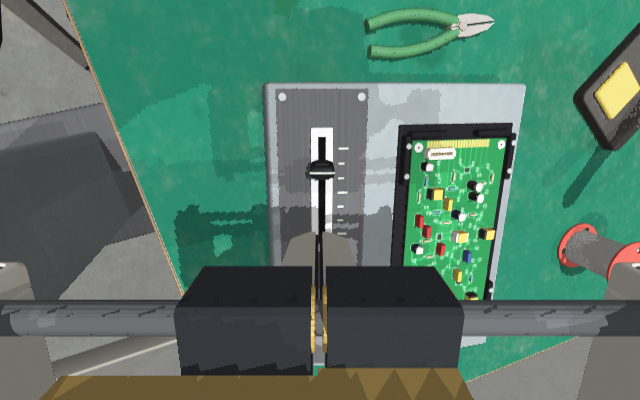

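View pics/t1.png

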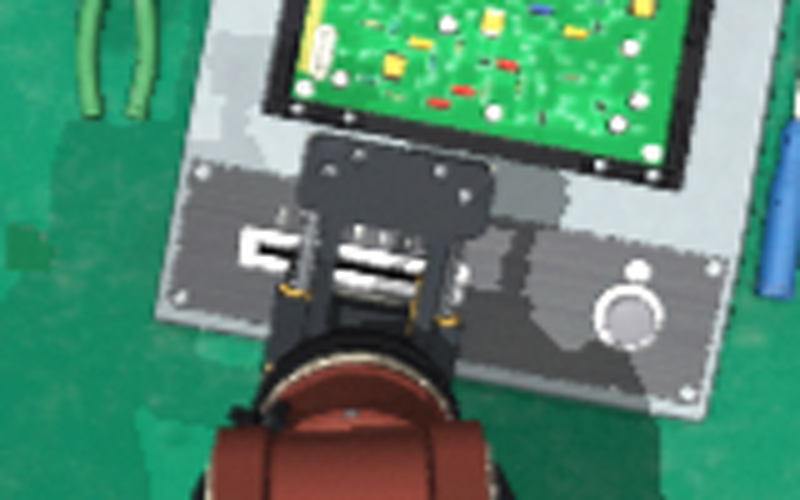

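Run:
```python
from h import *
from scipy.optimize import least_squares
f=np.load("f.npy")
T=cams.snapshot("top");W=cams.snapshot("wrist")
pr=lambda p,P,g=f:proj(p,F2W(g,np.array(P)/1000)).round(1)
print("W corner",pr(W,(110,130,50)),"meas 525,85; tick0",pr(W,(-60,80,41)),"meas row148; tick6",pr(W,(-60,8,41)),"234; slot",pr(W,(-74,60,38)), "321")
obs=[(W,(110,130,50),(525,85),1),(T,(110,130,50),(317.9,151.3),1),(T,(110,-130,50),(427.5,171.3),1),(T,(-71,-85,53),(270+629/5,180+318/5),1)]
def r(f):
    a=[(proj(p,F2W(f,np.array(P)/1000))-uv)*(.6 if p is W else 1) for p,P,uv,_ in obs]
    a+= [[(proj(W,F2W(f,(-.06,.08-.012*i,.041)))[1]-(148.5+14.25*i))*.6 for i in(0,6)],[(proj(W,F2W(f,(-.074,.06,.038)))[0]-321)*.6]]
    return np.concatenate([np.ravel(x) for x in a])
s=least_squares(r,f,loss='soft_l1'); g=s.x; print(f,g,np.round(r(g),1)); np.save("f.npy",g)
for tr in(0,12,18,24): print(tr,pr(W,(-71,80-tr,76),g), "cap top meas ~ (322,170)")
where(); plan(np.array([-.074,.040,.064])+.006*NV)
```

```text
W corner [525.8  85.6] meas 525,85; tick0 [328.4 149.1] meas row148; tick6 [327.4 233.6] 234; slot [310.5 173.8] 321
[ 0.55788775 -0.02824111 -0.21593789] [ 0.55935005 -0.02822353 -0.21222367] [ 1.1 -0.2 -0.3 -0.8  0.8 -0.7  0.4  0.8  0.3 -0.4 -5.4]
0 [328.1 156.2] cap top meas ~ (322,170)
12 [328.  173.3] cap top meas ~ (322,170)
18 [327.9 181.6] cap top meas ~ (322,170)
24 [327.9 189.9] cap top meas ~ (322,170)
t 2.75 tcp fix mm [-89.   42.2 118.5] F [ 0.27 -0.37  0.13] q [-0.4   0.41  0.31  2.2  -0.13  0.32 -0.22]
goal [0.494  0.0268 0.0698] offset [-0.056  0.042  1.262] turn [ 0.002 -0.006 -0.007]
```

Call:
step_arm(offset=[[0, 0.02, 0.6], [0, 0.02, 1.0], [0, 0.02, 1.25], [0, 0.02, 1.25], [0, 0.02, 1.25]], turn=[[0, 0, 0], [0, 0, 0], [0, 0, 0], [0, 0, 0], [0, 0, 0]])

```text
clock: 3.17
eef_pos: [0.4934, 0.0278, 0.0697]
tcp_rot: [2.296, 1.849, 0.221]
wrist_force: [0.3, -0.7, 0.5]
opening: 0.0004
grasp_force: 0.0
```

```bash
python3 -c "
from h import *
where()"
```

```text
t 3.1667 tcp fix mm [-76.3  40.9  69.7] F [ 0.27 -0.66  0.54] q [-0.33  0.51  0.24  2.22 -0.17  0.2  -0.18]
```

Call:
step_arm(offset=[[0.1, 0, 0], [0.2, 0, 0], [0.25, 0, 0], [0.3, 0, 0], [0.35, 0, 0], [0.4, 0, 0], [0.45, 0, 0], [0.5, 0, 0], [0.55, 0, 0], [0.6, 0, 0], [0.63, 0, 0], [0.63, 0, 0]], turn=[[0, 0, 0], [0, 0, 0], [0, 0, 0], [0, 0, 0], [0, 0, 0], [0, 0, 0], [0, 0, 0], [0, 0, 0], [0, 0, 0], [0, 0, 0], [0, 0, 0], [0, 0, 0]])

```text
clock: 4.17
eef_pos: [0.4991, 0.0522, 0.0698]
tcp_rot: [2.296, 1.848, 0.222]
wrist_force: [-0.1, -0.6, 0.5]
opening: 0.0005
grasp_force: 0.0
```

```bash
python3 -c "
from h import *
where()"
```

```text
t 4.1667 tcp fix mm [-75.8  66.   69.8] F [-0.15 -0.56  0.54] q [-0.4   0.52  0.26  2.2  -0.18  0.21 -0.22]
```

Call:
step_arm(offset=[[0.03, 0, 0], [0.06, 0, 0], [0.09, 0, 0], [0.12, 0, 0], [0.12, 0, 0], [0.12, 0, 0]], turn=[[0, 0, 0], [0, 0, 0], [0, 0, 0], [0, 0, 0], [0, 0, 0], [0, 0, 0]])

```text
clock: 4.67
eef_pos: [0.5001, 0.0566, 0.0699]
tcp_rot: [2.297, 1.847, 0.222]
wrist_force: [0.1, 0.7, 0.1]
opening: 0.0006
grasp_force: 0.0
```

```bash
python3 -c "
from h import *
where()"
```

```text
t 4.6667 tcp fix mm [-75.8  70.5  69.9] F [0.09 0.69 0.15] q [-0.41  0.53  0.27  2.2  -0.19  0.22 -0.23]
```

Call:
step_arm(offset=[[0.03, 0, 0], [0.06, 0, 0], [0.09, 0, 0], [0.12, 0, 0], [0.12, 0, 0], [0.12, 0, 0]], turn=[[0, 0, 0], [0, 0, 0], [0, 0, 0], [0, 0, 0], [0, 0, 0], [0, 0, 0]])

```text
clock: 5.17
eef_pos: [0.5011, 0.0614, 0.0698]
tcp_rot: [2.297, 1.847, 0.222]
wrist_force: [0.5, -0.4, 0.6]
opening: 0.0004
grasp_force: 0.0
```

Run:
```python
from h import *
where()
p=cams.snapshot("wrist"); S=cams.snapshot("scene")
a=cv2.resize(p["image"][100:300,200:440],(480,400)); b=cv2.resize(S["image"][190:270,270:334],(320,400),interpolation=3)
cv2.imwrite("pics/p2.png",np.hstack([a,b])[:,:,::-1])
```

```text
t 5.1667 tcp fix mm [-75.8  75.3  69.8] F [ 0.48 -0.43  0.59] q [-0.43  0.53  0.28  2.19 -0.19  0.22 -0.24]
```

View pics/p2.png

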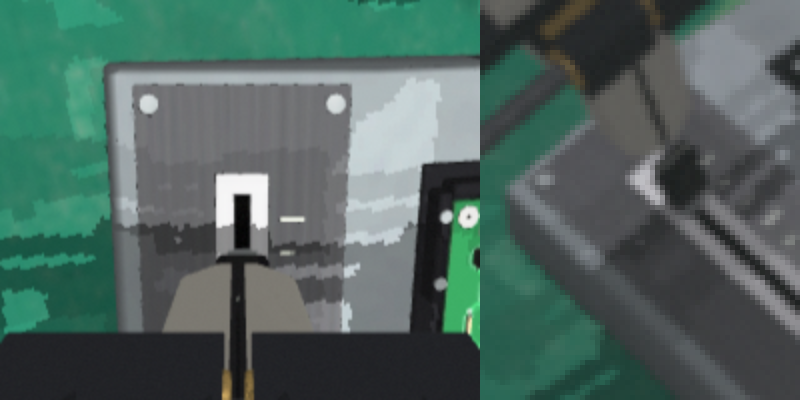

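Run:
```python
from h import *
f=np.load("f.npy");st=ctrl.state();R=Ro.from_rotvec(st["tcp_rot"]).as_matrix()
p=cams.snapshot("wrist"); S=cams.snapshot("scene")
print("tip", *[ (proj(c,st["eef_pos"]+R@[dx,0,.011]).round(1)) for c in(p,S) for dx in(-.0075,0,.0075)])
for t in(0,6,12): print(t,[proj(c,F2W(f,np.array([x,80-t,z])/1000)).round(1) for c in(p,S) for x,z in((-77,76),(-74,64),(-71,51))])
b=models.boxes_of(S,"lever_cap");print(b)
b=models.boxes_of(p,"lever_cap");print(b)
a=cv2.resize(p["image"][190:270,280:360],(400,400),interpolation=3); b=cv2.resize(S["image"][190:250,280:340],(400,400),interpolation=3)
cv2.imwrite("pics/p3.png",np.hstack([a,b])[:,:,::-1])
```

```text
tip [317.2 236.2] [317.2 225. ] [317.2 213.5] [310.1 227.4] [307.4 224.9] [304.7 222.5]
0 [array([317.6, 227.7]), array([317.7, 220.3]), array([317.5, 213.2]), array([303.8, 218.2]), array([305.3, 221.8]), array([306.7, 225.7])]
6 [array([317.6, 237.5]), array([317.7, 229.6]), array([317.5, 222. ]), array([306. , 220.2]), array([307.4, 223.8]), array([308.8, 227.6])]
12 [array([317.6, 247.2]), array([317.8, 238.7]), array([317.5, 230.6]), array([308.2, 222.1]), array([309.6, 225.7]), array([311. , 229.6])]
[{'box': [310.6, 226.2, 10.1, 15.3], 'confidence': 0.48}]
[{'box': [321.1, 230.2, 27.2, 9.5], 'confidence': 0.47}]
```

View pics/p3.png

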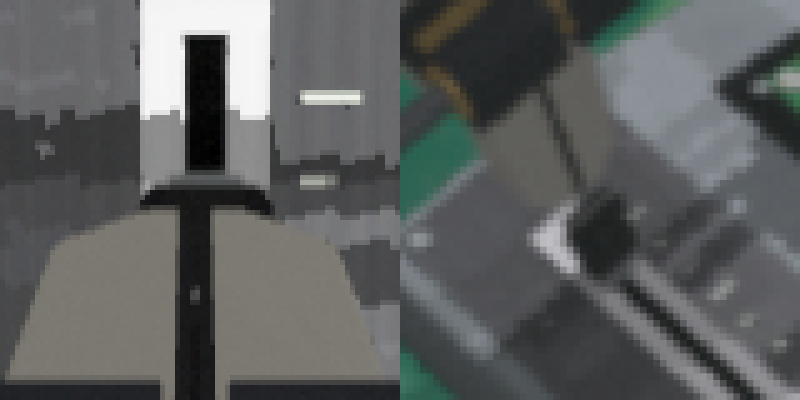

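Run:
```python
from h import *
f=np.load("f.npy");st=ctrl.state();R=Ro.from_rotvec(st["tcp_rot"]).as_matrix();P=st["eef_pos"]
p=cams.snapshot("wrist"); S=cams.snapshot("scene")
print("cam in tool mm",(R.T@(-p["R"].T@p["t"]-P)*1e3).round(0))
for dz in(11,0,-5,-10,-15): print(dz,[(proj(c,P+R@np.array([dx,0,dz])/1000)).round(1) for c in(p,S) for dx in(-7.5,0,7.5)])
print("scene cam z-dist scale px/mm", p["mtx"][0,0], S["mtx"][0,0])
```

```text
cam in tool mm [  74.    0. -186.]
11 [array([317.2, 236.1]), array([317.2, 224.9]), array([317.1, 213.5]), array([310.1, 227.4]), array([307.4, 224.9]), array([304.8, 222.5])]
0 [array([317.1, 243.3]), array([317.1, 231.5]), array([317.1, 219.6]), array([308.9, 224.2]), array([306.2, 221.7]), array([303.5, 219.3])]
-5 [array([317.1, 246.8]), array([317.1, 234.8]), array([317.1, 222.5]), array([308.3, 222.7]), array([305.6, 220.3]), array([302.9, 217.8])]
-10 [array([317.1, 250.4]), array([317.1, 238.2]), array([317.1, 225.7]), array([307.7, 221.2]), array([305. , 218.8]), array([302.3, 216.3])]
-15 [array([317.1, 254.3]), array([317.1, 241.8]), array([317., 229.]), array([307.2, 219.7]), array([304.4, 217.3]), array([301.7, 214.8])]
scene cam z-dist scale px/mm 336.7300047376971 447.22094912791204
```

The fingertip shows at about row 232 in the wrist view, while the cap has stayed at about (310,226) in the scene view. It looks as if the finger passed above the cap. I'll lift clear and check the tip geometry.

Call:
step_arm(offset=[[0, 0, -0.6], [0, 0, -1.25], [-0.5, 0, -1.25], [-1.3, 0, -1.25], [-1.3, 0, -1.25], [-1.3, 0, -1.25]], turn=[[0, 0, 0], [0, 0, 0], [0, 0, 0], [0, 0, 0], [0, 0, 0], [0, 0, 0]])

```text
clock: 6.07
eef_pos: [0.4779, 0.0108, 0.1187]
tcp_rot: [2.301, 1.841, 0.221]
wrist_force: [0.6, 0.6, -0.9]
opening: 0.0006
grasp_force: 0.0
```

Run:
```python
from h import *
where()
f=np.load("f.npy");st=ctrl.state();R=Ro.from_rotvec(st["tcp_rot"]).as_matrix();P=st["eef_pos"]
p=cams.snapshot("wrist"); S=cams.snapshot("scene")
b=S["image"].copy(); u,v=proj(S,P).astype(int); x0,y0=u-40,v-40
b=cv2.resize(b[y0:y0+80,x0:x0+80],(480,480),interpolation=3)
for dz in(11,0,-10,-20):
    q=(proj(S,P+R@np.array([0,0,dz])/1000)-[x0,y0])*6+2.5; cv2.circle(b,tuple(int(i) for i in q),3,(255,0,0),-1)
a=cv2.resize(p["image"][130:290,260:380],(320,480))
cv2.imwrite("pics/p4.png",np.hstack([b,a])[:,:,::-1])
print(x0,y0,models.boxes_of(p,"lever_cap"),models.boxes_of(S,"lever_cap"))
```

```text
t 6.0667 tcp fix mm [-87.8  21.  118.7] F [ 0.61  0.62 -0.94] q [-0.35  0.4   0.31  2.22 -0.16  0.32 -0.16]
281 184 [{'box': [319.2, 142.7, 25.4, 18.0], 'confidence': 0.6}] []
```

View pics/p4.png

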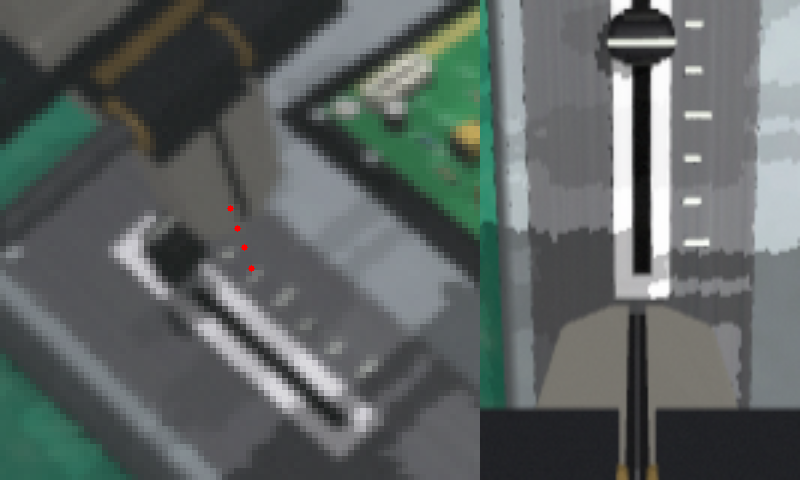

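Run:
```python
from h import *
print(ctrl.tip_extent,[a for a in dir(ctrl) if a[0]!='_'])
print(cams.snapshot("wrist")["t"])
```

```text
0.011 ['Unreachable', 'state', 'tip_extent']
[-0.48029319  0.13091687  0.23436794]
```

Call:
step_arm(offset=[[0.47, 0, 0.6], [0.47, 0, 1.2], [0.47, 0, 1.4], [0.47, 0, 1.5], [0.47, 0, 1.6], [0.47, 0, 1.6]], turn=[[0, 0, 0], [0, 0, 0], [0, 0, 0], [0, 0, 0], [0, 0, 0], [0, 0, 0]])

```text
clock: 6.82
eef_pos: [0.4971, 0.0277, 0.0562]
tcp_rot: [2.297, 1.846, 0.221]
wrist_force: [0.3, -0.3, -0.4]
opening: 0.0005
grasp_force: 0.0
```

Call:
step_arm(offset=[[0, 0, 0.07], [0, 0, 0.14], [0, 0, 0.2], [0, 0, 0.25], [0, 0, 0.25]], turn=[[0, 0, 0], [0, 0, 0], [0, 0, 0], [0, 0, 0], [0, 0, 0]])

```text
clock: 7.23
eef_pos: [0.4995, 0.0275, 0.0464]
tcp_rot: [2.297, 1.847, 0.222]
wrist_force: [-0.1, 0.4, 0.3]
opening: 0.0001
grasp_force: 0.0
```

Run:
```python
from h import *
where()
f=np.load("f.npy");st=ctrl.state();R=Ro.from_rotvec(st["tcp_rot"]).as_matrix();P=st["eef_pos"]
p=cams.snapshot("wrist"); S=cams.snapshot("scene")
b=S["image"].copy(); u,v=proj(S,P).astype(int); x0,y0=u-40,v-40
b=cv2.resize(b[y0:y0+80,x0:x0+80],(480,480),interpolation=3)
for dz in(11,0,-10,-20):
    q=(proj(S,P+R@np.array([0,0,dz])/1000)-[x0,y0])*6+2.5; cv2.circle(b,tuple(int(i) for i in q),3,(255,0,0),-1)
a=cv2.resize(p["image"][130:290,260:380],(320,480))
cv2.imwrite("pics/p5.png",np.hstack([b,a])[:,:,::-1])
```

```text
t 7.2333 tcp fix mm [-70.2  41.9  46.4] F [-0.09  0.42  0.33] q [-0.3   0.57  0.21  2.23 -0.21  0.14 -0.15]
```

View pics/p5.png

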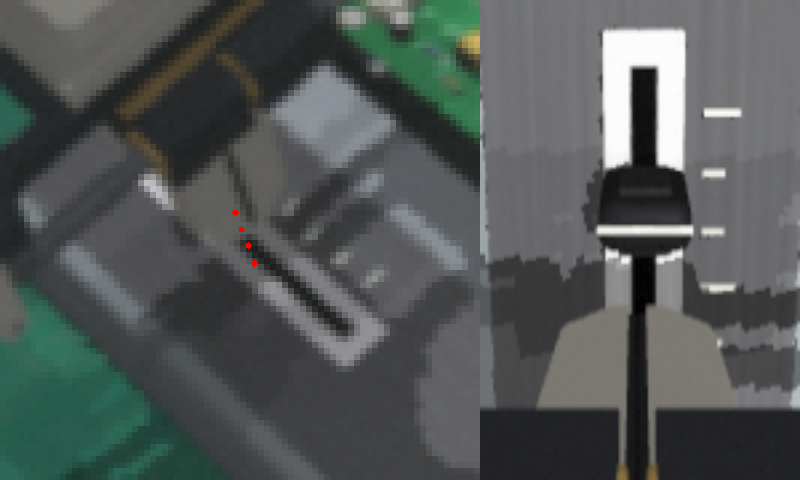

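The tip now sits beside the cap's right side, since it hides the cap in the scene view. The wrist view shows the cap ahead of it at (645,210). Pushing left.

Call:
step_arm(offset=[[0.1, 0, 0], [0.2, 0, 0], [0.25, 0, 0], [0.3, 0, 0], [0.34, 0, 0], [0.38, 0, 0], [0.42, 0, 0], [0.46, 0, 0], [0.5, 0, 0], [0.54, 0, 0], [0.58, 0, 0], [0.6, 0, 0]], turn=[[0, 0, 0], [0, 0, 0], [0, 0, 0], [0, 0, 0], [0, 0, 0], [0, 0, 0], [0, 0, 0], [0, 0, 0], [0, 0, 0], [0, 0, 0], [0, 0, 0], [0, 0, 0]])

```text
clock: 8.33
eef_pos: [0.5047, 0.0511, 0.0465]
tcp_rot: [2.297, 1.847, 0.222]
wrist_force: [-1.4, -3.5, 0.5]
opening: 0.0004
grasp_force: 1.7
```

Call:
step_arm(offset=[[0.03, 0, 0], [0.06, 0, 0], [0.08, 0, 0], [0.08, 0, 0]], turn=[[0, 0, 0], [0, 0, 0], [0, 0, 0], [0, 0, 0]])

```text
clock: 8.67
eef_pos: [0.5048, 0.0516, 0.0465]
tcp_rot: [2.299, 1.842, 0.218]
wrist_force: [-1.2, -6.5, 2.3]
opening: 0.0008
grasp_force: 3.3
```

```bash
python3 -c "
from h import *
where()"
```

```text
t 8.6667 tcp fix mm [-70.2  66.6  46.5] F [-1.23 -6.46  2.31] q [-0.38  0.58  0.24  2.2  -0.22  0.16 -0.19]
```

Call:
step_arm(offset=[[0.05, 0, 0], [0.1, 0, 0], [0.1, 0, 0], [0.1, 0, 0]], turn=[[0, 0, 0], [0, 0, 0], [0, 0, 0], [0, 0, 0]])

```text
clock: 9.0
eef_pos: [0.5047, 0.0518, 0.0465]
tcp_rot: [2.302, 1.836, 0.213]
wrist_force: [-2.4, -12.1, 4.4]
opening: 0.0006
grasp_force: 6.3
```

Run:
```python
from h import *
where()
p=cams.snapshot("wrist"); f=np.load("f.npy"); save(p,"p6.png",(260,130,380,290),3)
print(models.boxes_of(p,"lever_cap"))
for t in(0,6,12): print(t,[proj(p,F2W(f,np.array([x,80-t,z])/1000)).round(1) for x,z in((-77,76),(-74,64),(-71,51))])
```

```text
t 9.0 tcp fix mm [-70.3  66.7  46.5] F [ -2.36 -12.11   4.39] q [-0.39  0.58  0.25  2.2  -0.23  0.17 -0.2 ]
[]
0 [array([317.5, 230. ]), array([317.7, 221.2]), array([317.5, 212.9])]
6 [array([317.7, 241.2]), array([317.8, 231.7]), array([317.6, 222.8])]
12 [array([317.8, 252.2]), array([318. , 242.1]), array([317.7, 232.6])]
```

View pics/p6.png

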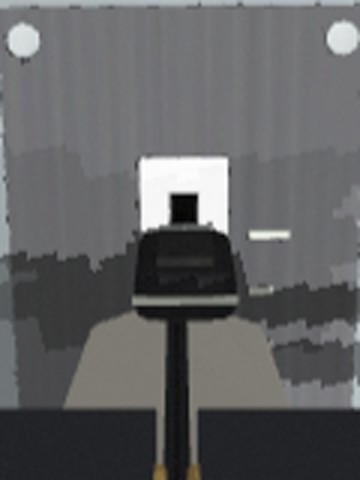

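Call:
step_arm(offset=[[-0.2, 0, 0], [-0.4, 0, 0], [-0.4, 0, -0.7], [-0.4, 0, -1.2], [-0.4, 0, -1.2], [0.4, 0, -1.2], [0.78, 0, -1.2], [0.78, 0, -1.2], [0.78, 0, -1.2]], turn=[[0, 0, 0], [0, 0, 0], [0, 0, 0], [0, 0, 0], [0, 0, 0], [0, 0, 0], [0, 0, 0], [0, 0, 0], [0, 0, 0]])

```text
clock: 9.85
eef_pos: [0.5016, 0.0925, 0.0925]
tcp_rot: [2.294, 1.852, 0.222]
wrist_force: [-0.8, -0.6, -0.8]
opening: 0.0006
grasp_force: 0.0
```

```bash
python3 -c "
from h import *
where()"
```

```text
t 9.85 tcp fix mm [-81.9 105.8  92.5] F [-0.83 -0.59 -0.85] q [-0.55  0.5   0.36  2.15 -0.2   0.31 -0.28]
```

Descend on the left, then approach until contact (expected near y≈93.5).

Call:
step_arm(offset=[[0, 0, 0.5], [0, 0, 1.0], [0, 0, 1.2], [0, 0, 1.2], [-0.1, 0, 1.2], [-0.15, 0, 1.2], [-0.2, 0, 1.2], [-0.2, 0, 1.2]], turn=[[0, 0, 0], [0, 0, 0], [0, 0, 0], [0, 0, 0], [0, 0, 0], [0, 0, 0], [0, 0, 0], [0, 0, 0]])

```text
clock: 10.52
eef_pos: [0.5114, 0.0804, 0.0474]
tcp_rot: [2.297, 1.846, 0.224]
wrist_force: [-0.7, 0.1, 0.0]
opening: 0.0004
grasp_force: 0.0
```

Call:
step_arm(offset=[[-0.03, 0, 0], [-0.06, 0, 0], [-0.09, 0, 0], [-0.12, 0, 0], [-0.15, 0, 0], [-0.15, 0, 0]], turn=[[0, 0, 0], [0, 0, 0], [0, 0, 0], [0, 0, 0], [0, 0, 0], [0, 0, 0]])

```text
clock: 11.02
eef_pos: [0.5108, 0.0773, 0.0472]
tcp_rot: [2.294, 1.851, 0.227]
wrist_force: [-0.0, 3.4, 2.6]
opening: 0.0004
grasp_force: 1.9
```

```bash
python3 -c "
from h import *
where()"
```

```text
t 11.0167 tcp fix mm [-69.7  92.9  47.2] F [-0.04  3.41  2.58] q [-0.44  0.58  0.26  2.18 -0.23  0.18 -0.23]
```

Call:
step_arm(offset=[[-0.02, 0, 0], [-0.04, 0, 0], [-0.06, 0, 0], [-0.08, 0, 0], [-0.1, 0, 0], [-0.12, 0, 0], [-0.14, 0, 0], [-0.16, 0, 0], [-0.16, 0, 0], [-0.16, 0, 0]], turn=[[0, 0, 0], [0, 0, 0], [0, 0, 0], [0, 0, 0], [0, 0, 0], [0, 0, 0], [0, 0, 0], [0, 0, 0], [0, 0, 0], [0, 0, 0]])

```text
clock: 11.85
eef_pos: [0.5085, 0.0685, 0.0465]
tcp_rot: [2.297, 1.847, 0.222]
wrist_force: [0.5, -0.3, 0.1]
opening: 0.0006
grasp_force: 0.0
```

```bash
python3 -c "
from h import *
where()
p=cams.snapshot('wrist');print(models.boxes_of(p,'lever_cap'));f=np.load('f.npy')
for t in(0,12,24): print(t,proj(p,F2W(f,np.array([-74,80-t,64])/1000)).round(1))"
```

```text
t 11.85 tcp fix mm [-70.1  83.8  46.5] F [ 0.47 -0.26  0.12] q [-0.42  0.58  0.26  2.19 -0.23  0.17 -0.22]
[]
0 [317.8 250.5]
12 [317.9 270.5]
24 [317.9 289.7]
```

Call:
step_arm(offset=[[-0.03, 0, 0], [-0.06, 0, 0], [-0.09, 0, 0], [-0.11, 0, 0], [-0.13, 0, 0], [-0.15, 0, 0], [-0.17, 0, 0], [-0.19, 0, 0], [-0.21, 0, 0], [-0.23, 0, 0], [-0.25, 0, 0], [-0.25, 0, 0]], turn=[[0, 0, 0], [0, 0, 0], [0, 0, 0], [0, 0, 0], [0, 0, 0], [0, 0, 0], [0, 0, 0], [0, 0, 0], [0, 0, 0], [0, 0, 0], [0, 0, 0], [0, 0, 0]])

```text
clock: 12.95
eef_pos: [0.5061, 0.0576, 0.0465]
tcp_rot: [2.298, 1.845, 0.221]
wrist_force: [-0.1, 0.3, -0.6]
opening: 0.0004
grasp_force: 0.0
```

```bash
python3 -c "
from h import *
where()"
```

```text
t 12.95 tcp fix mm [-70.1  72.7  46.5] F [-0.12  0.3  -0.64] q [-0.39  0.58  0.25  2.2  -0.22  0.16 -0.21]
```

Call:
step_arm(offset=[[-0.03, 0, 0], [-0.06, 0, 0], [-0.09, 0, 0], [-0.11, 0, 0], [-0.12, 0, 0], [-0.12, 0, 0]], turn=[[0, 0, 0], [0, 0, 0], [0, 0, 0], [0, 0, 0], [0, 0, 0], [0, 0, 0]])

```text
clock: 13.45
eef_pos: [0.5058, 0.0561, 0.0466]
tcp_rot: [2.295, 1.85, 0.225]
wrist_force: [-0.2, 4.7, -1.2]
opening: 0.0007
grasp_force: 2.5
```

```bash
python3 -c "
from h import *
where()"
```

```text
t 13.45 tcp fix mm [-70.1  71.2  46.6] F [-0.2   4.65 -1.22] q [-0.38  0.58  0.24  2.2  -0.22  0.16 -0.2 ]
```

Call:
step_arm(offset=[[-0.01, 0, 0], [-0.02, 0, 0], [-0.03, 0, 0], [-0.04, 0, 0], [-0.05, 0, 0], [-0.06, 0, 0], [-0.07, 0, 0], [-0.08, 0, 0], [-0.09, 0, 0], [-0.1, 0, 0], [-0.1, 0, 0]], turn=[[0, 0, 0], [0, 0, 0], [0, 0, 0], [0, 0, 0], [0, 0, 0], [0, 0, 0], [0, 0, 0], [0, 0, 0], [0, 0, 0], [0, 0, 0], [0, 0, 0]])

```text
clock: 14.37
eef_pos: [0.5041, 0.0486, 0.0465]
tcp_rot: [2.298, 1.844, 0.22]
wrist_force: [-0.3, -0.3, -1.3]
opening: 0.0
grasp_force: 0.0
```

```bash
python3 -c "
from h import *
where()"
```

```text
t 14.3667 tcp fix mm [-70.2  63.5  46.5] F [-0.34 -0.34 -1.33] q [-0.37  0.57  0.24  2.21 -0.22  0.16 -0.19]
```

Call:
step_arm(offset=[[0.2, 0, 0], [0.3, 0, 0], [0.3, 0, -0.7], [0.3, 0, -1.4], [0.3, 0, -1.9], [-1, 0, -1.9], [-2, 0, -1.9], [-2, 0, -1.9], [-2, 0, -1.9]], turn=[[0, 0, 0], [0, 0, 0], [0, 0, 0], [0, 0, 0], [0, 0, 0], [0, 0, 0], [0, 0, 0], [0, 0, 0], [0, 0, 0]])

```text
clock: 15.12
eef_pos: [0.4688, -0.0277, 0.1208]
tcp_rot: [2.303, 1.838, 0.22]
wrist_force: [-0.5, 0.3, 0.1]
opening: 0.0005
grasp_force: 0.0
```

Run:
```python
from h import *
where()
p=cams.snapshot("wrist"); S=cams.snapshot("scene"); f=np.load("f.npy")
for n,c in(("w",p),("s",S)):
    print(n,[(np.round(b["box"],1),b["confidence"]) for b in models.boxes_of(c,"lever_cap")],[proj(c,F2W(f,np.array([-74,80-t,64])/1000)).round(1) for t in(24,36,48)])
a=cv2.resize(p["image"][80:240,260:380],(360,480)); b=cv2.resize(S["image"][190:290,280:370],(432,480),interpolation=3)
cv2.imwrite("pics/p7.png",np.hstack([a,b])[:,:,::-1])
```

```text
t 15.1167 tcp fix mm [-88.6 -18.6 120.8] F [-0.5   0.29  0.11] q [-0.25  0.38  0.29  2.24 -0.18  0.31 -0.05]
w [(array([319.9, 118.7,  25.5,  19.2]), 0.84)] [array([317.2, 100. ]), array([317.4, 117.7]), array([317.6, 134.9])]
s [(array([317.5, 231.7,  13.7,  16.5]), 0.67)] [array([314. , 229.6]), array([318.5, 233.6]), array([323.1, 237.7])]
```

View pics/p7.png

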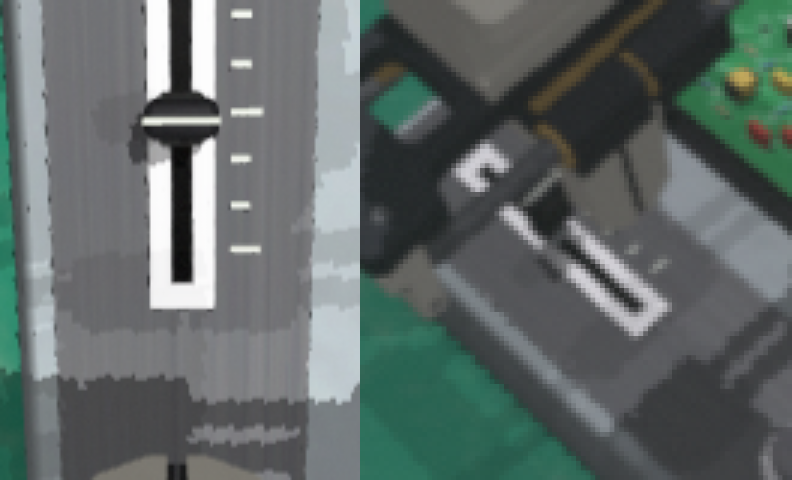

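Run:
```python
from h import *
plan(np.array([-.071,-.085,.053])+.020*NV)
f=np.load("f.npy")
p=cams.snapshot("top")
for c in (p,cams.snapshot("wrist"),cams.snapshot("scene")): print([np.round(b["box"],1) for b in models.boxes_of(c,"output_key_top")][:1],proj(c,F2W(f,(-.071,-.085,.053))))
```

```text
goal [ 0.4674 -0.0954  0.0724] offset [-1.801  0.025  1.235] turn [-0.002 -0.005 -0.015]
[array([396.2, 247.8,  16.2,  10.8])] [396.17945107 244.4302727 ]
[] [318.67018612 280.40617097]
[array([373.2, 282.9,  14.4,  20.1])] [372.42556125 283.80793327]
```

Call:
step_arm(offset=[[-0.9, 0, 0], [-1.8, 0, 0], [-1.8, 0, 0.6], [-1.8, 0.02, 1.24], [-1.8, 0.02, 1.24], [-1.8, 0.02, 1.24]], turn=[[0, 0, 0], [0, 0, 0], [0, 0, 0], [0, 0, 0], [0, 0, 0], [0, 0, 0]])

```text
clock: 16.12
eef_pos: [0.4658, -0.0968, 0.0715]
tcp_rot: [2.299, 1.849, 0.219]
wrist_force: [0.8, -0.2, -0.4]
opening: 0.0007
grasp_force: 0.0
```

Call:
step_arm(offset=[[0, 0, 0.1], [0, 0, 0.2], [0, 0, 0.3], [0, 0, 0.4], [0, 0, 0.5], [0, 0, 0.55], [0, 0, 0.6], [0, 0, 0.65], [0, 0, 0.7], [0, 0, 0.75], [0, 0, 0.75]], turn=[[0, 0, 0], [0, 0, 0], [0, 0, 0], [0, 0, 0], [0, 0, 0], [0, 0, 0], [0, 0, 0], [0, 0, 0], [0, 0, 0], [0, 0, 0], [0, 0, 0]])

```text
clock: 17.03
eef_pos: [0.4734, -0.0986, 0.0429]
tcp_rot: [2.297, 1.847, 0.222]
wrist_force: [-0.1, 0.5, 0.4]
opening: 0.0004
grasp_force: 0.0
```

```bash
python3 -c "
from h import *
where();plan(np.array([-.071,-.085,.053])-.015*NV)"
```

```text
t 17.0333 tcp fix mm [-69.2 -86.9  42.9] F [-0.15  0.5   0.4 ] q [ 0.1   0.55  0.07  2.28 -0.25  0.08  0.19]
goal [ 0.4755 -0.0971  0.0384] offset [0.048 0.016 0.118] turn [-0.007  0.009 -0.047]
```

Call:
step_arm(offset=[[0.04, 0, 0.04], [0.04, 0, 0.08], [0.04, 0, 0.12], [0.04, 0, 0.16], [0.04, 0, 0.2], [0.04, 0, 0.2]], turn=[[0, 0, 0], [0, 0, 0], [0, 0, 0], [0, 0, 0], [0, 0, 0], [0, 0, 0]])

```text
clock: 17.53
eef_pos: [0.4756, -0.0974, 0.0351]
tcp_rot: [2.297, 1.847, 0.222]
wrist_force: [-0.5, -0.2, 0.5]
opening: 0.0007
grasp_force: 0.0
```

```bash
python3 -c "
from h import *
where()"
```

```text
t 17.5333 tcp fix mm [-67.3 -85.3  35.1] F [-0.46 -0.21  0.53] q [ 0.11  0.57  0.06  2.28 -0.26  0.06  0.19]
```

Call:
step_arm(offset=[[0, 0, 0.04], [0, 0, 0.08], [0, 0, 0.12], [0, 0, 0.15], [0, 0, 0.15]], turn=[[0, 0, 0], [0, 0, 0], [0, 0, 0], [0, 0, 0], [0, 0, 0]])

```text
clock: 17.95
eef_pos: [0.4771, -0.0977, 0.0296]
tcp_rot: [2.297, 1.847, 0.222]
wrist_force: [-0.4, -0.3, 5.0]
opening: 0.0003
grasp_force: 2.2
```

```bash
python3 -c "
from h import *
where()"
```

```text
t 17.95 tcp fix mm [-65.7 -85.3  29.6] F [-0.42 -0.31  5.02] q [ 0.11  0.58  0.05  2.28 -0.26  0.05  0.19]
```

Call:
step_arm(offset=[[0, 0, 0.04], [0, 0, 0.08], [0, 0, 0.1], [0, 0, 0.1]], turn=[[0, 0, 0], [0, 0, 0], [0, 0, 0], [0, 0, 0]])

```text
clock: 18.28
eef_pos: [0.4775, -0.0978, 0.0284]
tcp_rot: [2.296, 1.845, 0.225]
wrist_force: [-11.1, 2.1, 32.7]
opening: 0.0006
grasp_force: 17.1
```

```bash
python3 -c "
from h import *
where()"
```

```text
t 18.2833 tcp fix mm [-65.4 -85.3  28.4] F [-11.14   2.05  32.66] q [ 0.11  0.58  0.05  2.28 -0.26  0.04  0.19]
```

Call:
step_arm(offset=[[0, 0, -0.1], [0, 0, -0.4], [0, 0, -1.0], [0, 0, -2.0], [0, 0, -2.8], [0, 0, -2.8], [0, 0, -2.8], [0, 0, -2.8]], turn=[[0, 0, 0], [0, 0, 0], [0, 0, 0], [0, 0, 0], [0, 0, 0], [0, 0, 0], [0, 0, 0], [0, 0, 0]])

```text
clock: 18.95
eef_pos: [0.4519, -0.0919, 0.1341]
tcp_rot: [2.297, 1.848, 0.222]
wrist_force: [0.4, -0.7, -1.4]
opening: 0.001
grasp_force: 0.0
```

Run:
```python
from h import *
where(); f=np.load("f.npy")
S=cams.snapshot("scene")
for n,P in(("lever_cap",(-.074,.044,.064)),("output_key_top",(-.071,-.085,.053))): print(n,[np.round(b["box"],1) for b in models.boxes_of(S,n)][:1],proj(S,F2W(f,P)))
T=cams.snapshot("top")
for k,z in(("led_panel",.06),("flush_cutters",.01),("screwdriver",.01)): print(k,[np.round(b["box"],1) for b in models.boxes_of(T,k)][:1])
```

```text
t 18.95 tcp fix mm [-91.6 -84.9 134.1] F [ 0.36 -0.67 -1.44] q [-0.04  0.34  0.23  2.24 -0.2   0.34  0.14]
lever_cap [array([319.5, 234.9,   7.3,  12.2])] [318.49784366 233.63544999]
output_key_top [array([438.2, 291.9,  59.8,  61.1])] [372.42556125 283.80793327]
led_panel [array([368.6, 188.1,  78.5,  45.9])]
flush_cutters [array([293.1, 181.2,  15.4,  50.5])]
screwdriver [array([426.8, 216.2,   8. ,  24.3])]
```

The lever is in notch 3, the key has been pressed and released, the board and tools haven't moved, and the arm is clear. Handing in.

```bash
python3 -c "
from h import *
print(workorder.close_job())"
```

```text
the job is handed in; nothing more can be done
None
```

The job is handed in; the judge gave no verdict. The lever was pushed to its stop, moved right three clicks and left in the third notch (checked by camera). The output key was then pressed hard down; I didn't see it spring back, but the arm finished clear and the board and tools look unmoved.

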